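Close and latch the plaster casting frame

TASK

Close the plaster casting frame: lift the latch bar on its sliding end board over the lip of the keeper, slide the board in against the sprung mould, and let the bar drop fully into the keeper's notch so that it holds the board shut by itself. Do it gently, never forcing the bar hard against the keeper, and leave the casts and the cup where they stand.

Things in the scene. Friction and masses are not known exactly. Their poses are not given: they have to be found in the camera images.
- frame: Plywood casting frame, fixed to the table. Origin on the table under its base board (400 x 200 x 18 mm; x -210 to 190 mm, y -100 to 100 mm). Its x axis is the way the end board slides shut, z up. Two low side rails, top at 60 mm, inner faces at y +-84 mm. At the +x end a wall and a bracket (top at 95 mm) carry the keeper.
- board (a joint): Sliding end board: travel in m, 0 = fully open, grows as it closes (frame +x), stops at 0.132. Upright plywood, 18 mm thick along x, 160 mm wide, top edge 118 mm above the table; mid-plane at frame x = -148 mm + travel. About 1.5 N friction; stays where left. Meets the sprung mould block at 0.083; once latched it rests somewhere between 0.085 and 0.121.
- board_grip (a point): Point on the end board to pinch from above (a finger on each face, 18 mm) or to push: in its mid-plane, 35 mm to the +y side of the frame's middle, 13 mm below its top edge. Free space in front and behind down to the mould block's top, 70 mm above the table.
- mould (a point): Centre of the front face of the white plaster mould block (120 mm wide, 50 mm high, top 70 mm above the table) on a sprung plate between board and end wall. The board pushes on this face: damped springs resist with 5 N at first touch, 0.12 N more per mm and 0.1 N per mm/s, and push the board back when it is let go unlatched. It can give 50 mm.
- latch (a joint): Steel latch bar, angle in rad: 0 = level on its own stop (so it lies both unlatched and latched), grows as the free end is lifted, limit 0.8; falls back by its weight (about 0.2 kg). Pivoted on the board's top (board mid-plane, frame y -45 mm, 130 mm above the table); reaches 175 mm towards frame +x. Bar 12 mm wide, 8 mm thick. Reads about 0.076 when its tooth lies on the lip's top.
- tooth (a point): Middle of the underside of the tooth at the latch bar's free end: 10 mm long along the bar, 12 mm wide, 170 mm from the pivot, hanging 22 mm below the bar's mid-line (108 mm above the table when level). Moves with board and bar.
- knob (a point): Centre of the lifting knob on the latch bar: upright steel cylinder, 18 mm diameter, 26 mm high, 120 mm from the pivot towards the tooth; this point is 21 mm above the bar's mid-line. Moves with the board and the bar.
- keeper_mid (a point): Point fixed to the frame (frame x 120, y -45, height 121 mm): middle of the keeper's adjustment range, level with its lip's top. The dark steel keeper is clamped so that its lip's notch-side edge is up to 18 mm before or past this point along x; where is not reported: look or feel. Along +x: square lip 36 mm long, notch 15 mm long (floor at 101 mm), back stop 12 mm long (top 135 mm).
- cast_a_mid (a point): Small plaster rock on a 68 mm disc, 40 mm high, loose; point half-way up. Leave alone.
- cast_b_mid (a point): A second such cast, loose; point half-way up. Leave alone.
- cup_mid (a point): White plastic cup, 72 mm wide, 75 mm high, loose; point half-way up. Leave alone.

How it is judged:
On the way:
1. the latch bar is lifted high enough to clear the lip (value of joint latch above 0.085 rad), for 0.1 s.
At the end, for the whole second after the job is handed in: The bar lies in the keeper's notch (latch angle below 0.025 rad) and holds the board shut (board travel above 0.082 m), at rest and let go (value of joint board above 0.082 m and value of joint latch below 0.025 rad and velocity of joint board between -0.005 and 0.005 m/s); the robot touches nothing.
It fails at once if the latch bar is forced against the keeper with more than 20 N (contact force between latch and frame above 20 N).
It fails at once if a cast or the cup is shifted by more than 25 mm (distance of any of cast_a_mid, cast_b_mid, cup_mid from where it was at the start of the episode above 0.025 m).
It also fails if it takes over 64 s, if anything falls off the work surface, if the arm or the gripper's body presses on something with over 40 N, if the wrist force passes 120 N, or if a joint passes its speed limit or range.

ROBOT

A 7-joint arm with a two-finger parallel gripper is mounted at the origin on the work surface. World frame = base frame: x ahead of the robot, y to its left, z up, the work surface at z = 0. Lengths are in m, angles in rad, forces in N, time in s.
With the tool pointing down it reaches from about 0.4 to 0.925 m from the base axis. Payload 5.6 kg.
Tool frame: the origin (TCP) lies at the very end of the fingers, on their centre line; the grasp point (between the pads) lies 19 mm behind it; z points along the fingers, y is the line along which they close (so a half turn about z gives the same grasp; the last joint's range is limited). The gripper opens to 85 mm and grips with 20 to 120 N. Pads are 22 mm wide; open, the fingers measure 114 mm over their backs; the gripper's body (76 mm by 85 mm) begins 54 mm behind the grasp point. The pads swing forward as they close: fully open they stand 13 mm farther back than shut.
Start: joints at [-1.381, 0.468, -0.012, 1.603, 0.006, 1.071, -0.056], TCP at [0.15, 0.632, 0.231] pointing down, gripper open.
Joint ranges: [-2.53, 2.53], [-0.31, 2.02], [-1.57, 1.55], [0.28, 2.44], [-1.29, 4.43], [0.15, 1.84], [-2.92, 2.92]. Speed limits (rad/s): [2.57, 2.57, 3.14, 3.14, 3.14, 3.14, 3.14].

INTERFACE

Orientations are given as [roll, pitch, yaw] about the fixed x, y, z axes, in that order (R = Rz(yaw) Ry(pitch) Rx(roll)).
In Python, from rig import env, imaging, models gives the robot as it stands. The module is installed in compiled form; this text tells all that it offers.
- The arm moves only by the tool apply_moves, never from a script. Its arguments are lists of equal length, an entry for each row: "gripper": the gripper's target within -1 to 1 (shut at 1, half-way at 0, fully open at -1); "dp": the shift along the tool's x, y, z in units of 250 mm (1.0 is 250 mm), a list of three; "spin": the turn about the tool's z in units of pi/2 rad (1.0 is pi/2 rad). In form: {"gripper": [gripper, ...], "dp": [[x, y, z], ...], "spin": [spin, ...]}. A call has 1 to 10 rows; each row is the pose to reach, as a shift and turn from the pose commanded when the call began, along the tool's axes at that moment; what a row does not reach only later rows make up. A row lasts 1/8 s, in which the tool goes at most 62.5 mm and 10.7 degrees, less where a joint would pass 70% of its speed; a pose out of reach is approached as far as the arm can. A call with a number of a shift or a turn outside -1 to 1 is refused whole. A call with a gripper value outside its range is refused whole. The fingers move at their own pace and stop on an object; "grip_force" is the grip in N (left out, the last holds). Time passes only in rows, so rows that repeat a pose let the fingers close. It gives the time, the measured TCP pose, the force, the opening and the grip force at its end, in the units of the state.
- env.observe(): the state, without advancing time (a new reading comes with each control period).
- imaging.snapshot(name): name is "scene" or "side" or "wrist"; returns the picture (384x512x3 uint8, red, green, blue); there is no depth.
- imaging.calibration(name): a dict with "K" (3x3 intrinsics, pixels), "rvec" (rotation vector, rad) and "tvec" (3), from world to camera coordinates, as OpenCV has them; the wrist camera has in their place "tool_from_camera" (4x4, takes a point from camera to tool coordinates, whose origin is the TCP and whose axes are the flange's). Camera axes: x right, y down, z forward; pixel columns grow to the right and rows downward; lengths in m; the calibration is good to about 2 mm. The wrist camera is an equidistant fisheye: a pixel r from the principal point sees the ray r / f radians off the axis. A picture is of the moment at which its call begins: read the wrist's pose just before it. calibration takes no time and is no camera call.
- env.close_job(): hands the job in; it is judged then, once.
Trained networks look in the newest picture that a camera, given by its name, has taken for a name from the list of things; names that differ only in an ending like _2 or _b are one class to them, and where a whole thing is asked for, a point or a joint stands for the part that bears it (a point fixed in the world has none). Each returns a list of dicts, best first, with "score" (0 to 1); they miss things now and then, are a little off and sometimes report something else, mostly with a low value. They report only what shows in the picture. A call takes as long as a camera call.
- models.spot_in(name, camera): "xy" ([column, row] in pixels, amid what is visible of it).
- models.regions_of(name, camera): "mask" (384x512 bool, what is visible of it) and "xy" ([column, row] in pixels, amid what is visible of it).
- models.mark_of(name, camera): "xy" ([column, row] in pixels: a listed point, or the origin of a listed thing).
The state is a dict: "t": time; "qpos": joint angles; "dq": joint speeds; "tau": joint torques, N m; "tcp_pos": TCP position; "ee_rot": TCP orientation; "force": force on the tool from outside, world axes, zero at the start; "wrist_torque": the same for the moment, N m; "width": opening from 0.0 (shut) to 1.0 (fully open); "finger_force": force on a finger pad.
Only numpy, scipy, OpenCV 4.12 (cv2) and the standard library are available. Lean on these libraries where they do the work, as an engineer would, in place of code of your own. Each camera call takes 0.05 s, during which the arm holds its last target. There are 200 camera calls.

## Working session

There is one attempt and no reset: what is moved stays moved. The work goes in short steps, Python scripts to look and compute and a tool call to move; the robot and the scene stay as the last step left them, time stands still between calls to the robot, and variables do not carry over. Pictures are saved under pics/ and viewed, at most 10 in all, crops included, and the job is handed in when it is done.

Besides the shell and the picture viewer there is one more tool, called by a JSON object that holds its "api" and its "payload", one argument or row to a line. apply_moves: Moves the arm, as the interface text tells. Its arguments: {"type":"object","properties":{"gripper":{"type":"array","items":{"type":"number"}},"dp":{"type":"array","items":{"type":"array","items":{"type":"number","minimum":-1,"maximum":1}}},"spin":{"type":"array","items":{"type":"number","minimum":-1,"maximum":1}},"grip_force":{"type":"number"}},"required":["gripper","dp","spin"]}

```bash
mkdir -p pics; cat > h.py <<'E'
import numpy as np, cv2
from rig import env, imaging, models
from scipy.spatial.transform import Rotation as R
def snap(c,fn=None):
    im=imaging.snapshot(c)
    if fn: cv2.imwrite('pics/'+fn,cv2.cvtColor(im,cv2.COLOR_RGB2BGR))
    return im
def proj(c,P):
    k=imaging.calibration(c); p,_=cv2.projectPoints(np.array(P,float).reshape(-1,1,3),np.array(k['rvec'],float),np.array(k['tvec'],float),np.array(k['K'],float),None)
    return p[:,0]
E
python3 - <<'E'
from h import *
s=env.observe(); print(s)
for c in ['scene','side']:
    snap(c,c+'0.png')
    k=imaging.calibration(c); print(c,k)
    for n in ['frame','board_grip','mould','tooth','knob','keeper_mid','cast_a_mid','cup_mid']:
        try: print(n,[(round(d['score'],2),np.round(d['xy'],1).tolist()) for d in models.mark_of(n,c)[:3]])
        except Exception as e: print(n,e)
E
```

```text
{'t': 0.0, 'qpos': array([-1.38101231,  0.4684049 , -0.01161294,  1.60365454,  0.00600189,
        1.0713731 , -0.05630939]), 'dq': array([ 4.42861119e-04, -9.92076344e-06,  4.74268477e-04, -1.46792967e-03,
        2.48842632e-04, -7.97886309e-04, -9.61888008e-04]), 'tau': array([ 1.11503398e-04, -5.32373500e+01,  2.17839639e-02, -2.51307482e+01,
        1.14960273e-02,  7.60079274e-03, -1.49053182e-05]), 'tcp_pos': array([0.14987735, 0.63190074, 0.23030753]), 'ee_rot': array([-3.13979149e+00,  1.22446579e-04,  2.90874549e+00]), 'force': array([-0.02880174,  0.61006713,  0.60625543]), 'wrist_torque': array([-0.03073552,  0.01071076, -0.02162132]), 'finger_force': 0.0, 'width': 1.0006330107702766}
scene {'K': array([[449.42189232,   0.        , 255.26737341],
       [  0.        , 449.42189232, 188.31030195],
       [  0.        ,   0.        ,   1.        ]]), 'rvec': array([ 1.03475658,  2.47425522, -1.01073982]), 'tvec': array([ 0.42179064, -0.25506487,  1.25042672])}
frame [(0.72, [283.4, 217.7])]
board_grip [(0.58, [253.8, 133.6])]
mould [(0.6, [263.4, 178.9])]
tooth [(0.71, [275.4, 194.3])]
knob [(0.91, [260.1, 165.8])]
keeper_mid [(0.85, [312.6, 218.7])]
cast_a_mid [(0.63, [246.9, 289.0])]
cup_mid [(0.78, [178.6, 211.7])]
side {'K': array([[409.58790152,   0.        , 255.59162866],
       [  0.        , 409.58790152, 196.12868353],
       [  0.        ,   0.        ,   1.        ]]), 'rvec': array([ 0.95516127, -2.28504989,  1.26673709]), 'tvec': array([0.44406586, 0.34309252, 0.4937411 ])}
frame [(0.69, [267.8, 270.1])]
board_grip [(0.56, [337.6, 209.8])]
mould [(0.78, [291.4, 239.8])]
tooth [(0.73, [244.0, 220.3])]
knob [(0.57, [261.3, 190.3])]
keeper_mid [(0.59, [197.2, 233.7])]
cast_a_mid [(0.77, [168.1, 240.9])]
cup_mid [(0.79, [253.5, 194.3])]
```

View pics/scene0.png

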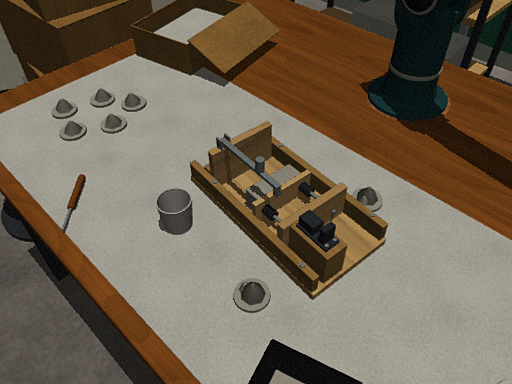

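View pics/side0.png

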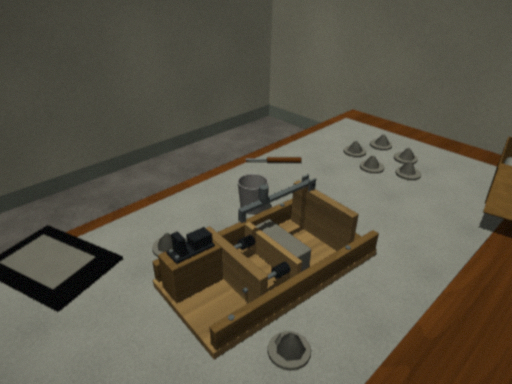

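```bash
cat > fit.py <<'E'
from h import *
from scipy.optimize import least_squares
# params: x,y,yaw,travel ; latch 0
F={'frame':(0,0,0),'keeper_mid':(.12,-.045,.121)}
def pts(t,mx=None):
    b=-.148+t
    d={'frame':(0,0,0),'keeper_mid':(.12,-.045,.121),'board_grip':(b,.035,.105),'tooth':(b+.17,-.045,.108),'knob':(b+.12,-.045,.151),'mould':(-.148+.083+.009,0,.045)}
    return d
def W(p,q): 
    return R.from_euler('z',p[2]).apply(q)+[p[0],p[1],0]
def fit(obs):
    def res(p):
        d=pts(p[3]); r=[]
        for (c,n),xy in obs.items(): r+=list((proj(c,W(p,d[n]))[0]-xy))
        return r
    best=None
    for y0 in np.arange(-3,3,1):
        s=least_squares(res,[.2,.65,y0,.02],loss='soft_l1',f_scale=3)
        if best is None or s.cost<best.cost: best=s
    return best,res
if __name__=='__main__':
    obs={}
    for c in ['scene','side']:
        snap(c)
        for n in pts(0):
            m=models.mark_of(n,c)
            if m: obs[c,n]=m[0]['xy']
    s,res=fit(obs); print(s.x,s.cost)
    for k,r in zip(obs,np.array(res(s.x)).reshape(-1,2)): print(k,r.round(1))
    for n,q in pts(s.x[3]).items(): print(n,W(s.x,q).round(4))
E
python3 fit.py
```

```text
Traceback (most recent call last):
  File "fit.py", line 28, in <module>
    s,res=fit(obs); print(s.x,s.cost)
          ~~~^^^^^
  File "fit.py", line 18, in fit
    s=least_squares(res,[.2,.65,y0,.02],loss='soft_l1',f_scale=3)
  File "fit.py", line 14, in res
    for (c,n),xy in obs.items(): r+=list((proj(c,W(p,d[n]))[0]-xy))
                                          ~~~~^^^^^^^^^^^^^
  File "h.py", line 9, in proj
    k=imaging.calibration(c); p,_=cv2.projectPoints(np.array(P,float).reshape(-1,1,3),np.array(k['rvec'],float),np.array(k['tvec'],float),np.array(k['K'],float),None)
ValueError: time passes only in moves, steps and waits
```

The scene picture shows the frame with the open board at upper left (~(250,150)) and the keeper at lower right (~(320,228)). The side picture shows the keeper at about (190,242), the bar's knob at (263,190) and the board at (325,215).

```bash
sed -i 's/^def proj/import functools\n@functools.cache\ndef cal(c): return imaging.calibration(c)\ndef proj/; s/k=imaging.calibration(c);/k=cal(c);/' h.py
python3 fit.py; python3 -c "
from h import *
print(proj('scene',[[.15,.632,.23],[0,0,0]]),proj('side',[[.15,.632,.23]]))
print(imaging.calibration('wrist'))
snap('wrist','w0.png')"
```

```text
[ 5.54805820e-01  4.17310274e-02 -4.82362332e+00  3.33180555e-03] 36.24918429659623
('scene', 'frame') [-3.6 -2.1]
('scene', 'keeper_mid') [ 1.1 -0.4]
('scene', 'board_grip') [3.6 1.8]
('scene', 'tooth') [-0.1  0.8]
('scene', 'knob') [ 0.6 -1.8]
('scene', 'mould') [0.3 4.2]
('side', 'frame') [ 0.5 -2.5]
('side', 'keeper_mid') [1.1 1.2]
('side', 'board_grip') [-0.3  0.1]
('side', 'tooth') [ 0.3 -1.9]
('side', 'knob') [ 0.9 -2.2]
('side', 'mould') [-3.   1.7]
frame [0.5548 0.0417 0.    ]
keeper_mid [0.6128 0.156  0.121 ]
board_grip [ 0.504  -0.0982  0.105 ]
tooth [0.6023 0.0619 0.108 ]
knob [0.5968 0.0122 0.151 ]
mould [ 0.5486 -0.0139  0.045 ]
[[744.99398832 174.38115097]
 [406.86518072  96.63620915]] [[-295.63055693 1895.23201147]]
{'K': array([[297.31863964,   0.        , 253.28785773],
       [  0.        , 297.31863964, 192.19160116],
       [  0.        ,   0.        ,   1.        ]]), 'tool_from_camera': array([[ 1.17439496e-03, -9.46062510e-01, -3.23982017e-01,
         8.36575833e-02],
       [ 9.99999309e-01,  1.12714657e-03,  3.33484652e-04,
        -2.57713984e-04],
       [ 4.96778919e-05, -3.23982184e-01,  9.46063181e-01,
        -1.42578354e-01],
       [ 0.00000000e+00,  0.00000000e+00,  0.00000000e+00,
         1.00000000e+00]])}
```

View pics/w0.png

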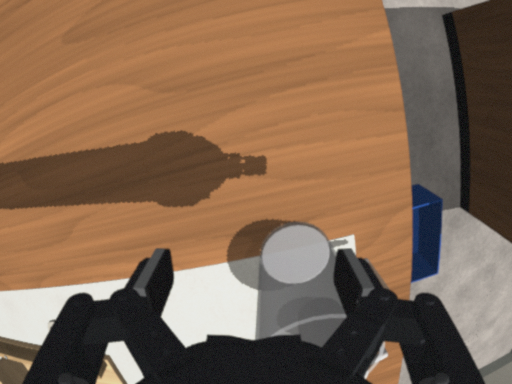

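Frame pose is about (0.555, 0.042) with yaw 1.46 rad, and the board is open. The wrist view shows only the wooden table, a grey cylinder below the gripper at (295,255) and the frame's corner at (40,370). I'll lift first, then swing over towards the knob.

{"api": "apply_moves", "payload": {
  "gripper": [-1,-1,-1,-1,-1,-1,-1,-1],
  "dp": [
    [0,0,-0.16],
    [-0.1,-0.1,-0.2],
    [-0.25,-0.2,-0.2],
    [-0.4,-0.33,-0.2],
    [-0.55,-0.46,-0.2],
    [-0.7,-0.6,-0.2],
    [-0.77,-0.67,-0.2],
    [-0.77,-0.67,-0.2]
  ],
  "spin": [0,0,0.06,0.12,0.18,0.25,0.3,0.3]
}}

```text
t: 3.35
tcp_pos: [0.2994, 0.4244, 0.2817]
ee_rot: [3.141, -0.0, 2.435]
force: [-0.1, 0.6, -0.0]
width: 0.997
finger_force: 0.0
```

```bash
cat > go.py <<'E'
from h import *
import sys
a=[float(v) for v in sys.argv[1:]]
s=env.observe(); Rm=R.from_euler('xyz',s['ee_rot'])
d=Rm.inv().apply(np.array(a[:3])-s['tcp_pos'])/.25
y=s['ee_rot'][2]; dy=(a[3]-y+np.pi)%(2*np.pi)-np.pi
print('t',round(s['t'],2),s['tcp_pos'].round(4),s['ee_rot'].round(4),'q',s['qpos'].round(2),'dp',d.round(3),'spin',round(-dy/(np.pi/2),3))
E
python3 go.py .597 .012 .24 1.4596
```

```text
t 3.35 [0.2994 0.4244 0.2817] [ 3.1408e+00 -3.0000e-04  2.4349e+00] q [-1.15  0.19  0.15  1.87 -0.03  1.08 -0.13] dp [-1.976 -0.482  0.166] spin 0.621
```

{"api": "apply_moves", "payload": {
  "gripper": [-1,-1,-1,-1,-1,-1,-1,-1],
  "dp": [
    [-0.1,-0.03,0],
    [-0.25,-0.06,0],
    [-0.45,-0.11,0],
    [-0.65,-0.16,0],
    [-0.8,-0.2,0],
    [-0.92,-0.22,0],
    [-0.98,-0.24,0],
    [-0.98,-0.24,0]
  ],
  "spin": [0.02,0.06,0.12,0.18,0.24,0.29,0.31,0.31]
}}

```text
t: 4.35
tcp_pos: [0.4467, 0.2206, 0.2811]
ee_rot: [-3.141, -0.0, 1.95]
force: [-0.6, 0.2, 0.0]
width: 0.997
finger_force: 0.0
```

```bash
python3 go.py .597 .012 .24 1.4596
```

```text
t 4.35 [0.4467 0.2206 0.2811] [-3.1413 -0.      1.9502] q [-0.87  0.15  0.38  1.93 -0.06  1.07 -0.08] dp [-0.998  0.249  0.164] spin 0.312
```

{"api": "apply_moves", "payload": {
  "gripper": [-1,-1,-1,-1,-1,-1,-1,-1,-1],
  "dp": [
    [-0.1,0.03,0],
    [-0.25,0.06,0],
    [-0.45,0.11,0],
    [-0.65,0.16,0.05],
    [-0.8,0.2,0.1],
    [-0.93,0.23,0.16],
    [-0.998,0.249,0.164],
    [-0.998,0.249,0.164],
    [-0.998,0.249,0.164]
  ],
  "spin": [0.02,0.06,0.12,0.18,0.24,0.29,0.312,0.312,0.312]
}}

```text
t: 5.48
tcp_pos: [0.5967, 0.0137, 0.2408]
ee_rot: [3.141, -0.001, 1.463]
force: [0.1, -0.4, -0.3]
width: 1.0
finger_force: 0.0
```

```bash
cat > wc.py <<'E'
from h import *
@functools.cache
def wcal():
    k=imaging.calibration('wrist'); return k['K'],np.array(k['tool_from_camera'])
def ray(s,xy):
    K,T=wcal(); u=(np.array(xy)-K[:2,2])/K[0,0]; r=np.linalg.norm(u)
    d=np.r_[np.sin(r)*u/r,np.cos(r)] if r>0 else np.array([0,0,1.])
    Rm=R.from_euler('xyz',s['ee_rot']).as_matrix()
    return s['tcp_pos']+Rm@T[:3,3], Rm@T[:3,:3]@d
def at_z(s,xy,z):
    o,d=ray(s,xy); return o+d*(z-o[2])/d[2]
def pix(s,P):
    K,T=wcal(); Rm=R.from_euler('xyz',s['ee_rot']).as_matrix()
    c=T[:3,:3].T@(Rm.T@(np.array(P)-s['tcp_pos'])-T[:3,3])
    th=np.arctan2(np.hypot(c[0],c[1]),c[2]); h=np.hypot(c[0],c[1])
    return K[:2,2]+K[0,0]*th*c[:2]/h
E
python3 - <<'E'
from wc import *
s=env.observe(); im=snap('wrist','w1.png'); print(s['tcp_pos'],s['ee_rot'],s['t'])
Z={'knob':.151,'tooth':.108,'keeper_mid':.121,'board_grip':.105,'mould':.045}
for n,z in Z.items():
    m=models.mark_of(n,'wrist')
    for d in m[:2]: print(n,round(d['score'],2),np.round(d['xy'],1),at_z(s,d['xy'],z).round(4))
from fit import W
p=(.5548,.0417,1.4596)
for n,q in {'knob':(-.025,-.045,.151),'keeper_mid':(.12,-.045,.121)}.items(): print(n,pix(s,W(p,q)))
E
```

```text
[0.5966572  0.01368104 0.24075228] [ 3.14143850e+00 -1.18417046e-03  1.46316174e+00] 5.475
knob 0.89 [250.1 197.4] [0.5939 0.0132 0.151 ]
knob 0.31 [254.7  23.1] [0.6126 0.1528 0.151 ]
tooth 0.88 [250.6 131. ] [0.5993 0.0627 0.108 ]
keeper_mid 0.72 [253.1  28.4] [0.6116 0.1553 0.121 ]
keeper_mid 0.65 [215.  140.6] [0.5671 0.0594 0.121 ]
board_grip 0.71 [181.4 282.8] [ 0.4997 -0.1007  0.105 ]
mould 0.69 [210.8 189.8] [ 0.5425 -0.01    0.045 ]
knob [253.6840826 198.5790639]
keeper_mid [254.47194361  27.51700215]
```

View pics/w1.png

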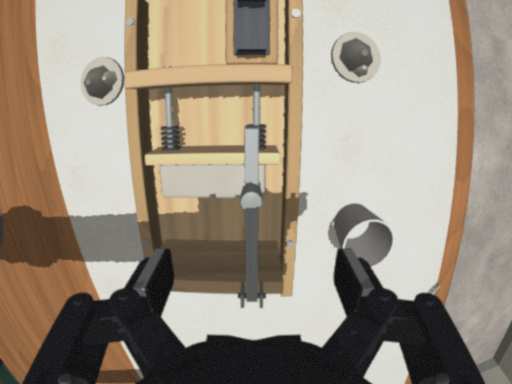

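The wrist view shows the knob at (250,197), the bar's tip at (250,128), the keeper at (252,28), and the cup off to the right at (362,235), lower than the fingers. Next I descend over the knob with the fingers on its frame ±y sides.

{"api": "apply_moves", "payload": {
  "gripper": [-1,-1,-1,-0.5,0,0.2,0.2],
  "dp": [
    [0,-0.01,0.1],
    [0,-0.01,0.2],
    [0,-0.01,0.3],
    [0,-0.01,0.37],
    [0,-0.01,0.41],
    [0,-0.01,0.41],
    [0,-0.01,0.41]
  ],
  "spin": [0,0,0,0,0,0,0],
  "grip_force": 40
}}

```text
t: 6.65
tcp_pos: [0.595, 0.0123, 0.1386]
ee_rot: [3.14, -0.0, 1.46]
force: [0.1, -0.4, 1.4]
width: 0.403
finger_force: 0.0
```

{"api": "apply_moves", "payload": {
  "gripper": [0.5,0.8,1,1,1,1],
  "dp": [
    [0,0,0],
    [0,0,0],
    [0,0,0],
    [0,0,0],
    [0,0,0],
    [0,0,0]
  ],
  "spin": [0,0,0,0,0,0]
}}

```text
t: 7.4
tcp_pos: [0.5948, 0.0125, 0.1385]
ee_rot: [3.141, -0.001, 1.46]
force: [-0.5, 0.6, 5.5]
width: 0.194
finger_force: 39.0
```

```bash
python3 go.py .597 .012 .138 1.4596;  python3 - <<'E'
from wc import *
s=env.observe(); im=snap('wrist','w2.png'); print(s['width'],s['force'],s['finger_force'])
for n,z in {'knob':.151,'tooth':.108,'keeper_mid':.121}.items():
    for d in models.mark_of(n,'wrist')[:2]: print(n,round(d['score'],2),np.round(d['xy'],1),at_z(s,d['xy'],z).round(4))
E
```

```text
t 7.4 [0.5948 0.0125 0.1385] [ 3.1405e+00 -6.0000e-04  1.4605e+00] q [-0.48  0.52  0.53  1.85 -0.34  0.86  0.1 ] dp [-0.001  0.009  0.002] spin 0.001
0.1936827155360559 [-0.48870571  0.60063851  5.45823723] 38.99222016334534
knob 0.59 [254.8 259.3] [0.5958 0.0149 0.151 ]
tooth 0.88 [252.3 148.8] [0.5998 0.0633 0.108 ]
keeper_mid 0.5 [49.4 78.3] [0.4802 0.1289 0.121 ]
keeper_mid 0.43 [253.6 147.7] [0.6008 0.0662 0.121 ]
```

View pics/w2.png

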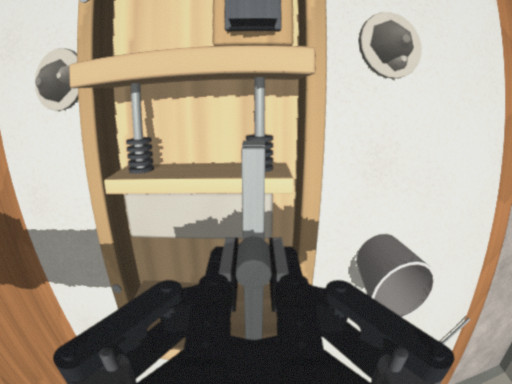

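The knob is gripped with 39 N; it shows between the fingers at (254,260), the bar's tip is at (253,148), and the keeper is at the top at (252,15). Now I lift along the bar's arc to about 0.17 rad.

{"api": "apply_moves", "payload": {
  "gripper": [1,1,1,1,1,1,1],
  "dp": [
    [0,0,-0.015],
    [-0.002,0,-0.03],
    [-0.005,0,-0.045],
    [-0.01,0,-0.06],
    [-0.014,0,-0.072],
    [-0.018,0,-0.082],
    [-0.018,0,-0.082]
  ],
  "spin": [0,0,0,0,0,0,0]
}}

```text
t: 8.48
tcp_pos: [0.594, 0.0078, 0.1585]
ee_rot: [3.141, -0.0, 1.46]
force: [3.7, -2.0, -5.2]
width: 0.191
finger_force: 39.2
```

```bash
python3 go.py .597 .012 .158 1.4596;  python3 - <<'E'
from wc import *
s=env.observe(); im=snap('wrist','w3.png'); print(s['width'],s['force'],s['finger_force'])
for n,z in {'knob':.171,'tooth':.137}.items():
    for d in models.mark_of(n,'wrist')[:2]: print(n,round(d['score'],2),np.round(d['xy'],1),at_z(s,d['xy'],z).round(4))
for c in ['side','scene']:
    snap(c,c+'3.png')
    for n in ['tooth','knob','keeper_mid','board_grip']:
        print(c,n,[(round(d['score'],2),np.round(d['xy'],1).tolist()) for d in models.mark_of(n,c)[:1]])
from fit import W
p=(.5548,.0417,1.4596)
th=.17
for a in (0,.17): 
    q=(-.148+.003+.17*np.cos(a)+.022*np.sin(a),-.045,.13+.17*np.sin(a)-.022*np.cos(a)); print(a,proj('side',W(p,q)),proj('scene',W(p,q)),pix(s,W(p,q)))
cv2.imwrite('pics/c3.png',cv2.resize(cv2.imread('pics/side3.png')[140:290,130:380],None,fx=3,fy=3,interpolation=cv2.INTER_CUBIC))
E
```

```text
t 8.47 [0.594  0.0078 0.1585] [ 3.1411e+00 -1.0000e-04  1.4602e+00] q [-0.48  0.49  0.54  1.84 -0.32  0.9   0.1 ] dp [0.018 0.01  0.002] spin 0.0
0.1909765641225526 [ 3.69734516 -1.9691401  -5.17858458] 39.152716398239136
knob 0.91 [253.8 257.1] [0.5946 0.0115 0.171 ]
tooth 0.96 [253.1 138.6] [0.6003 0.066  0.137 ]
side tooth [(0.62, [241.1, 207.4])]
side knob [(0.81, [264.0, 181.9])]
side keeper_mid [(0.84, [197.0, 234.0])]
side board_grip [(0.78, [337.0, 209.2])]
scene tooth [(0.82, [276.2, 182.6])]
scene knob [(0.86, [255.5, 157.2])]
scene keeper_mid [(0.83, [309.8, 222.5])]
scene board_grip [(0.95, [250.8, 134.0])]
0 [[242.46142809 219.07093533]] [[275.46315297 194.21749571]] [256.94620339 138.29496662]
0.17 [[241.84071525 206.18747892]] [[276.18398427 183.78226708]] [257.59710093 143.75099674]
```

View pics/c3.png

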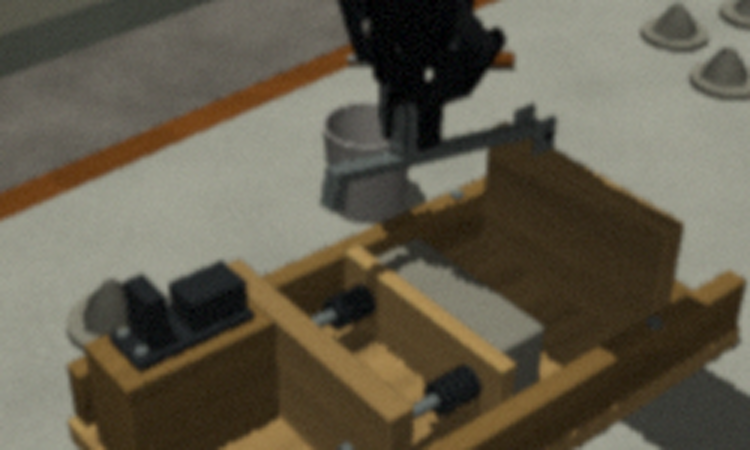

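The lifted bar (tip at crop (335,185)) is at about 0.17 rad, and the keeper shows the lip at (208,295), a notch near (168,300) and the back stop at (145,305). Next I slide the board 75 mm forward, short of the mould, and look straight down at the keeper.

{"api": "apply_moves", "payload": {
  "gripper": [1,1,1,1,1,1,1,1,1,1],
  "dp": [
    [0.02,0,0],
    [0.05,0,0],
    [0.09,0,0],
    [0.13,0,0],
    [0.17,0,0],
    [0.21,0,0],
    [0.25,0,0],
    [0.28,0,0],
    [0.3,0,0],
    [0.3,0,0]
  ],
  "spin": [0,0,0,0,0,0,0,0,0,0]
}}

```text
t: 10.38
tcp_pos: [0.6022, 0.0831, 0.1583]
ee_rot: [3.142, -0.001, 1.461]
force: [5.3, -0.2, -4.6]
width: 0.197
finger_force: 39.2
```

```bash
python3 go.py .597 .012 .158 1.4596;  python3 - <<'E'
from wc import *
s=env.observe(); im=snap('wrist','w4.png'); print(s['width'],s['force'],s['finger_force'])
p=(.5548,.0417,1.4596)
def fr(P): return R.from_euler('z',-p[2]).apply(np.array(P)-[p[0],p[1],0])
for n,z in {'knob':.171,'tooth':.137,'keeper_mid':.121,'board_grip':.105}.items():
    for d in models.mark_of(n,'wrist')[:2]: print(n,round(d['score'],2),np.round(d['xy'],1),fr(at_z(s,d['xy'],z)).round(4))
g=[(r,fr(at_z(s,(253,r),.121))[0].round(4),fr(at_z(s,(253,r),.135))[0].round(4)) for r in range(40,260,20)]; print(*g,sep='\n')
cv2.imwrite('pics/c4.png',cv2.resize(cv2.imread('pics/w4.png')[40:240,150:350],None,fx=3,fy=3,interpolation=cv2.INTER_CUBIC))
E
```

```text
t 10.38 [0.6022 0.0831 0.1583] [ 3.1415e+00 -6.0000e-04  1.4611e+00] q [-0.59  0.51  0.53  1.8  -0.32  0.91 -0.03] dp [-0.285  0.011  0.001] spin 0.001
0.19716901609006923 [ 5.32970047 -0.19310638 -4.63459473] 39.238759875297546
knob 0.6 [253.8 257.5] [ 0.0501 -0.0427  0.171 ]
knob 0.38 [386.9 115.1] [ 0.1231 -0.1041  0.171 ]
tooth 0.69 [251.4 138.1] [ 0.1053 -0.0413  0.137 ]
keeper_mid 0.69 [255.4 105.6] [ 0.1228 -0.0435  0.121 ]
board_grip 0.76 [164.  326.6] [-0.0703  0.0407  0.105 ]
(40, np.float64(0.1628), np.float64(0.1603))
(60, np.float64(0.1505), np.float64(0.1488))
(80, np.float64(0.1383), np.float64(0.1376))
(100, np.float64(0.1262), np.float64(0.1264))
(120, np.float64(0.114), np.float64(0.1152))
(140, np.float64(0.1017), np.float64(0.1039))
(160, np.float64(0.0892), np.float64(0.0923))
(180, np.float64(0.0763), np.float64(0.0804))
(200, np.float64(0.0628), np.float64(0.068))
(220, np.float64(0.0486), np.float64(0.055))
(240, np.float64(0.0336), np.float64(0.0411))
```

View pics/c4.png

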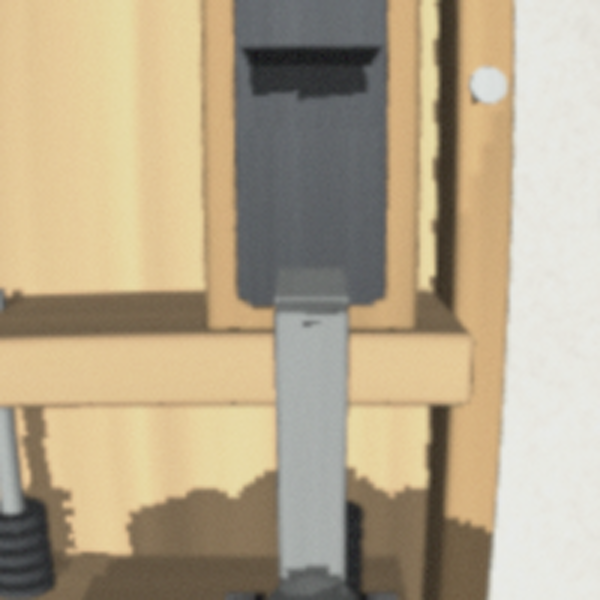

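From above the keeper lies at crop y 0–300: the back stop's front edge is at y≈47, the dark notch starts below it, and the lip's near end is at y≈300. The notch-side edge of the lip isn't clear, so I'll overlay the model with enhanced contrast.

```bash
python3 - <<'E'
from wc import *
from fit import W
p=(.5548,.0417,1.4596); s=env.observe()
w=cv2.imread('pics/w4.png'); sd=cv2.imread('pics/side3.png'); sc=cv2.imread('pics/scene3.png')
def enh(im,x0,y0,wd,ht,f):
    c=cv2.resize(im[y0:y0+ht,x0:x0+wd],None,fx=f,fy=f,interpolation=cv2.INTER_CUBIC)
    return np.uint8(255*(np.clip(c/110.,0,1))**.6)
def marks(im,fn,x0,y0,f,dl,col):
    e=.12+dl
    for x,z in [(e-.036,.121),(e,.121),(e,.101),(e+.015,.101),(e+.015,.135),(e+.027,.135)]:
        a,b=[tuple(np.int32((np.array(fn(W(p,(x,-.045+sy,z))))-[x0,y0])*f)) for sy in (-.017,.017)]
        cv2.line(im,tuple(map(int,a)),tuple(map(int,b)),col,1)
A=enh(w,210,20,90,130,4); S=enh(sd,150,210,80,60,5); C=enh(sc,285,195,70,60,5)
B=A.copy(); marks(B,lambda P:pix(s,P),210,20,4,.017,(0,0,255))
S2=S.copy(); marks(S2,lambda P:proj('side',P)[0],150,210,5,.017,(0,0,255))
A=cv2.resize(A[:,60:300],(240,520)); B=cv2.resize(B[:,60:300],(240,520))
right=cv2.resize(np.vstack([S,S2]),(320,480)); right=np.vstack([right,np.zeros((40,320,3),np.uint8)])
cv2.imwrite('pics/c5.png',np.hstack([A,B,right]))
E
```

```text
(no output)
```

View pics/c5.png

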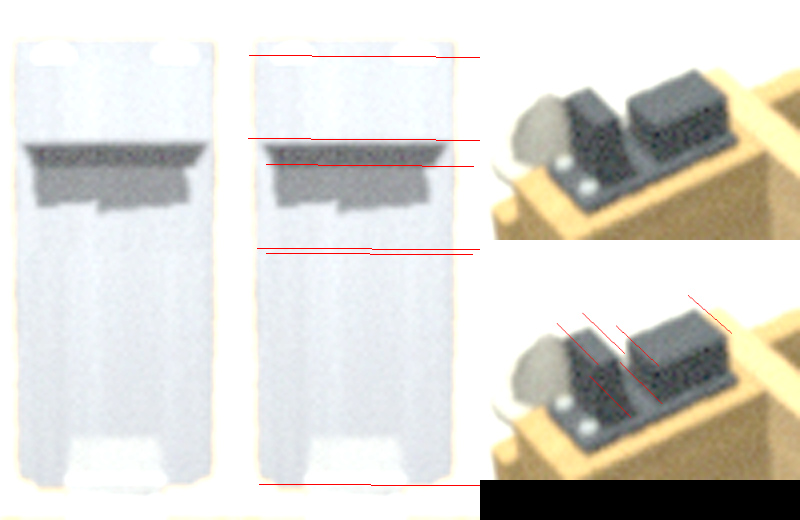

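The overlay fits δ≈+13 to +17 mm. Measured relatively in the same camera, the back stop's front is at 0.151 and the tooth front at about 0.110 (0.109 when level), so the board needs about 40 mm more travel. I'll advance slowly against the springs and look again.

{"api": "apply_moves", "payload": {
  "gripper": [1,1,1,1,1,1,1,1,1,1],
  "dp": [
    [0.01,0,0],
    [0.025,0,0],
    [0.045,0,0],
    [0.065,0,0],
    [0.085,0,0],
    [0.105,0,0],
    [0.125,0,0],
    [0.145,0,0],
    [0.155,0,0],
    [0.16,0,0]
  ],
  "spin": [0,0,0,0,0,0,0,0,0,0]
}}

```text
t: 11.88
tcp_pos: [0.6057, 0.1162, 0.1571]
ee_rot: [-3.14, 0.008, 1.457]
force: [4.1, -11.5, -8.3]
width: 0.195
finger_force: 39.2
```

{"api": "apply_moves", "payload": {
  "gripper": [1,1,1],
  "dp": [
    [0,0,0],
    [0,0,0],
    [0,0,0]
  ],
  "spin": [0,0,0]
}}

```text
t: 12.25
tcp_pos: [0.6058, 0.1166, 0.1572]
ee_rot: [-3.14, 0.007, 1.457]
force: [3.7, -11.0, -7.6]
width: 0.196
finger_force: 39.2
```

```bash
python3 go.py .597 .012 .158 1.4596;  python3 - <<'E'
from wc import *
s=env.observe(); im=snap('wrist','w6.png'); print(s['width'],s['force'],s['finger_force'])
p=(.5548,.0417,1.4596)
def fr(P): return R.from_euler('z',-p[2]).apply(np.array(P)-[p[0],p[1],0])
print('tcp',fr(s['tcp_pos']))
for n,z in {'knob':.171,'tooth':.137,'keeper_mid':.121,'board_grip':.105}.items():
    for d in models.mark_of(n,'wrist')[:1]: print(n,round(d['score'],2),np.round(d['xy'],1),fr(at_z(s,d['xy'],z)).round(4))
print([(r,*[fr(at_z(s,(253,r),z))[0].round(4) for z in (.101,.135,.138)]) for r in range(90,151,10)])
c=cv2.resize(cv2.imread('pics/w6.png')[80:180,190:320],None,fx=6,fy=6,interpolation=cv2.INTER_CUBIC)
cv2.imwrite('pics/c6.png',np.uint8(255*(np.clip(c/150.,0,1))**.6))
E
```

```text
t 12.25 [0.6058 0.1166 0.1572] [-3.1399  0.007   1.4568] q [-0.64  0.53  0.53  1.77 -0.32  0.92 -0.09] dp [-0.42   0.013 -0.   ] spin -0.002
0.19638039791492334 [  3.74207089 -10.961108    -7.58625902] 39.22774314880371
tcp [ 0.08013585 -0.04233243  0.15720267]
knob 0.81 [254.7 262.3] [ 0.0818 -0.043   0.171 ]
tooth 0.73 [254.1 137.6] [ 0.1394 -0.0428  0.137 ]
keeper_mid 0.95 [254.4 162.1] [ 0.1216 -0.043   0.121 ]
board_grip 0.65 [167.5 324.8] [-0.0337  0.0375  0.105 ]
[(90, np.float64(0.1658), np.float64(0.1655), np.float64(0.1655)), (100, np.float64(0.1591), np.float64(0.16), np.float64(0.1601)), (110, np.float64(0.1524), np.float64(0.1545), np.float64(0.1547)), (120, np.float64(0.1457), np.float64(0.1489), np.float64(0.1492)), (130, np.float64(0.139), np.float64(0.1433), np.float64(0.1437)), (140, np.float64(0.1322), np.float64(0.1377), np.float64(0.1382)), (150, np.float64(0.1253), np.float64(0.132), np.float64(0.1326))]
```

View pics/c6.png

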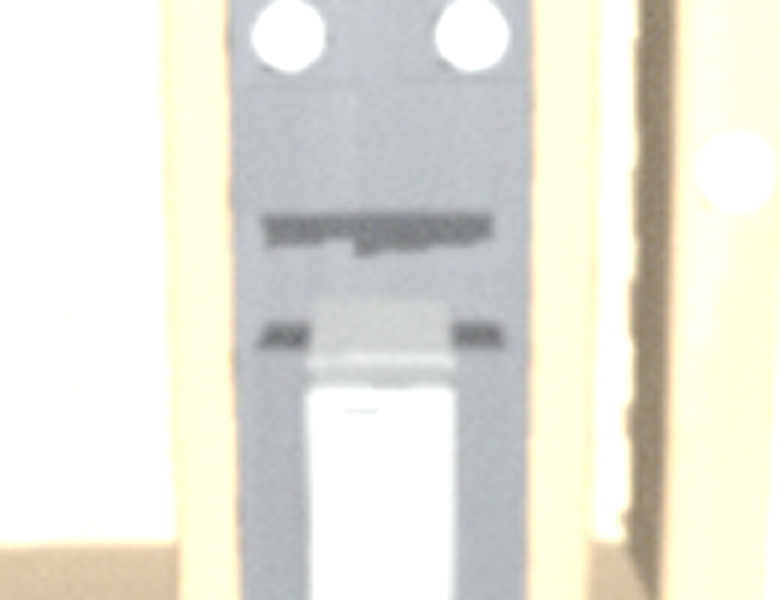

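The view is very clear: the lip's notch-side face is at y 322–348 (x≈0.1366), the back stop's front at y≈213 (x≈0.1514), and the tooth's front edge at y≈300 (x≈0.1437). It needs about 6.5 mm more; then I lower partway along the arc.

{"api": "apply_moves", "payload": {
  "gripper": [1,1,1,1,1,1,1,1,1,1],
  "dp": [
    [0.008,0,0],
    [0.018,0,0],
    [0.028,0,0],
    [0.028,0,0],
    [0.031,0,0.01],
    [0.035,0,0.02],
    [0.038,0,0.028],
    [0.04,0,0.034],
    [0.04,0,0.034],
    [0.04,0,0.034]
  ],
  "spin": [0,0,0,0,0,0,0,0,0,0]
}}

```text
t: 13.75
tcp_pos: [0.6068, 0.1264, 0.1493]
ee_rot: [-3.14, 0.007, 1.457]
force: [2.5, -9.6, -2.5]
width: 0.194
finger_force: 39.6
```

```bash
cat > chk.py <<'E'
from wc import *
import sys
zt=float(sys.argv[1]); s=env.observe(); im=snap('wrist',sys.argv[2]); print(s['t'],s['tcp_pos'].round(4),s['ee_rot'].round(4),s['force'].round(1))
p=(.5548,.0417,1.4596)
def fr(P): return R.from_euler('z',-p[2]).apply(np.array(P)-[p[0],p[1],0])
print('tcp',fr(s['tcp_pos']).round(4))
for n,z in {'knob':s['tcp_pos'][2]+.013,'tooth':zt,'board_grip':.105}.items():
    for d in models.mark_of(n,'wrist')[:1]: print(n,round(d['score'],2),np.round(d['xy'],1),fr(at_z(s,d['xy'],z)).round(4))
# column profile over the bar and beside it
g=cv2.cvtColor(im,cv2.COLOR_RGB2GRAY).astype(int)
for nm,a,b in (('bar',245,262),('left',235,240),('right',267,272)):
    print(nm,[(r,int(g[r,a:b].mean())) for r in range(105,152)])
print([(r,*[fr(at_z(s,(253,r),z))[0].round(4) for z in (.101,.121,.135)]) for r in range(100,151,10)])
E
python3 chk.py .122 w7.png
```

```text
13.75 [0.6068 0.1264 0.1493] [-3.1397  0.0072  1.4571] [ 2.5 -9.6 -2.5]
tcp [ 0.09   -0.0423  0.1493]
knob 0.59 [250.2 258.2] [ 0.0936 -0.0407  0.1623]
tooth 0.55 [254.1 141.6] [ 0.1458 -0.0428  0.122 ]
board_grip 0.97 [163.4 336. ] [-0.0317  0.041   0.105 ]
bar [(105, 98), (106, 98), (107, 95), (108, 81), (109, 56), (110, 47), (111, 54), (112, 75), (113, 91), (114, 95), (115, 95), (116, 95), (117, 95), (118, 95), (119, 94), (120, 95), (121, 94), (122, 94), (123, 94), (124, 94), (125, 94), (126, 94), (127, 94), (128, 93), (129, 92), (130, 93), (131, 93), (132, 92), (133, 91), (134, 89), (135, 86), (136, 89), (137, 96), (138, 100), (139, 100), (140, 100), (141, 109), (142, 121), (143, 109), (144, 100), (145, 112), (146, 143), (147, 167), (148, 176), (149, 178), (150, 178), (151, 178)]
left [(105, 208), (106, 169), (107, 122), (108, 93), (109, 63), (110, 47), (111, 54), (112, 69), (113, 88), (114, 93), (115, 94), (116, 94), (117, 92), (118, 92), (119, 93), (120, 91), (121, 94), (122, 91), (123, 92), (124, 92), (125, 92), (126, 91), (127, 91), (128, 90), (129, 89), (130, 89), (131, 89),
[... 450 characters left out ...]
 (125, 94), (126, 95), (127, 94), (128, 94), (129, 93), (130, 94), (131, 95), (132, 93), (133, 90), (134, 82), (135, 67), (136, 67), (137, 83), (138, 92), (139, 95), (140, 95), (141, 93), (142, 94), (143, 95), (144, 94), (145, 94), (146, 95), (147, 94), (148, 94), (149, 88), (150, 67), (151, 49)]
[(100, np.float64(0.1691), np.float64(0.1697), np.float64(0.1701)), (110, np.float64(0.1627), np.float64(0.1639), np.float64(0.1648)), (120, np.float64(0.1563), np.float64(0.1582), np.float64(0.1595)), (130, np.float64(0.1498), np.float64(0.1524), np.float64(0.1542)), (140, np.float64(0.1433), np.float64(0.1465), np.float64(0.1488)), (150, np.float64(0.1367), np.float64(0.1406), np.float64(0.1434))]
```

{"api": "apply_moves", "payload": {
  "gripper": [1,1,1,1,1,1],
  "dp": [
    [0.003,0,0.006],
    [0.005,0,0.012],
    [0.007,0,0.018],
    [0.008,0,0.024],
    [0.008,0,0.026],
    [0.008,0,0.026]
  ],
  "spin": [0,0,0,0,0,0]
}}

```text
t: 14.7
tcp_pos: [0.6072, 0.1288, 0.143]
ee_rot: [-3.14, 0.007, 1.458]
force: [1.1, -10.2, -3.0]
width: 0.191
finger_force: 39.5
```

```bash
python3 chk.py .115 w8.png | grep -v -e left -e right
```

```text
14.7 [0.6072 0.1288 0.143 ] [-3.14    0.0068  1.4581] [  1.1 -10.2  -3. ]
tcp [ 0.0924 -0.0424  0.143 ]
knob 0.69 [253.2 263.5] [ 0.0927 -0.0424  0.156 ]
tooth 0.77 [254.1 146.8] [ 0.145  -0.0428  0.115 ]
board_grip 0.77 [163.9 342.6] [-0.0316  0.0392  0.105 ]
bar [(105, 98), (106, 98), (107, 98), (108, 98), (109, 97), (110, 98), (111, 96), (112, 87), (113, 67), (114, 49), (115, 46), (116, 50), (117, 67), (118, 85), (119, 93), (120, 94), (121, 94), (122, 95), (123, 93), (124, 94), (125, 94), (126, 93), (127, 93), (128, 93), (129, 93), (130, 93), (131, 93), (132, 92), (133, 92), (134, 92), (135, 92), (136, 92), (137, 92), (138, 91), (139, 91), (140, 89), (141, 83), (142, 83), (143, 90), (144, 103), (145, 118), (146, 103), (147, 98), (148, 125), (149, 164), (150, 182), (151, 184)]
[(100, np.float64(0.1717), np.float64(0.1723), np.float64(0.1726)), (110, np.float64(0.1655), np.float64(0.1667), np.float64(0.1676)), (120, np.float64(0.1593), np.float64(0.1612), np.float64(0.1625)), (130, np.float64(0.153), np.float64(0.1556), np.float64(0.1574)), (140, np.float64(0.1467), np.float64(0.15), np.float64(0.1522)), (150, np.float64(0.1403), np.float64(0.1443), np.float64(0.147))]
```

The knob keeps descending with no upward force, so the tooth is entering the notch. I'll lower the rest.

{"api": "apply_moves", "payload": {
  "gripper": [1,1,1,1,1,1],
  "dp": [
    [0.001,0,0.006],
    [0.002,0,0.012],
    [0.003,0,0.017],
    [0.003,0,0.02],
    [0.003,0,0.02],
    [0.003,0,0.02]
  ],
  "spin": [0,0,0,0,0,0]
}}

```text
t: 15.65
tcp_pos: [0.6074, 0.1301, 0.1391]
ee_rot: [-3.14, 0.006, 1.459]
force: [-0.8, -9.0, 6.1]
width: 0.194
finger_force: 40.2
```

```bash
python3 chk.py .108 w9.png | grep -v -e left -e right -e bar
```

```text
15.65 [0.6074 0.1301 0.1391] [-3.1402  0.0055  1.4586] [-0.8 -9.   6.1]
tcp [ 0.0937 -0.0425  0.1391]
knob 0.58 [254.9 265.1] [ 0.0931 -0.0433  0.1521]
tooth 0.69 [253.2 152.4] [ 0.1424 -0.0423  0.108 ]
[(100, np.float64(0.1732), np.float64(0.1737), np.float64(0.1741)), (110, np.float64(0.1671), np.float64(0.1683), np.float64(0.1691)), (120, np.float64(0.161), np.float64(0.1629), np.float64(0.1642)), (130, np.float64(0.1549), np.float64(0.1574), np.float64(0.1592)), (140, np.float64(0.1487), np.float64(0.1519), np.float64(0.1542)), (150, np.float64(0.1424), np.float64(0.1464), np.float64(0.1491))]
```

The bar is level on its stop (+6 N upward at the same TCP height as when first gripped). I'll ease back gently so the lip takes the spring load, watching the force.

{"api": "apply_moves", "payload": {
  "gripper": [1,1,1,1,1,1,1,1],
  "dp": [
    [-0.004,0,0],
    [-0.008,0,0],
    [-0.012,0,0],
    [-0.016,0,0],
    [-0.02,0,0],
    [-0.024,0,0],
    [-0.028,0,0],
    [-0.028,0,0]
  ],
  "spin": [0,0,0,0,0,0,0,0]
}}

```text
t: 16.85
tcp_pos: [0.6072, 0.1281, 0.1391]
ee_rot: [3.142, -0.0, 1.461]
force: [-0.3, -2.8, 5.5]
width: 0.198
finger_force: 40.2
```

Commanded back 7 mm, it moved only 2 mm and the force fell from 9 to 3 N, so the lip is holding. Time to release and retreat upwards.

{"api": "apply_moves", "payload": {
  "gripper": [0.5,0.2,0,0,0,0,0,0,0,0],
  "dp": [
    [0,0,0],
    [0,0,0],
    [0,0,0],
    [0,0,0],
    [0,0,-0.05],
    [0,0,-0.12],
    [0,0,-0.22],
    [0,0,-0.34],
    [0,0,-0.42],
    [0,0,-0.42]
  ],
  "spin": [0,0,0,0,0,0,0,0,0,0]
}}

```text
t: 18.1
tcp_pos: [0.6082, 0.128, 0.2455]
ee_rot: [3.138, -0.002, 1.46]
force: [-0.3, 0.6, -0.5]
width: 0.499
finger_force: 0.0
```

```bash
python3 chk.py .108 w10.png | grep -v -e left -e right -e bar; python3 - <<'E'
from fit import *
snap('side','side10.png'); snap('scene','scene10.png')
p=(.5548,.0417,1.4596)
for c in ('side','scene'):
    for n in ('tooth','knob','board_grip'):
        m=models.mark_of(n,c); print(c,n,m and np.round(m[0]['xy'],1),proj(c,W(p,pts(.116)[n])).round(1))
a=cv2.resize(cv2.imread('pics/side10.png')[150:290,130:330],(400,280),interpolation=cv2.INTER_CUBIC)
b=cv2.resize(cv2.imread('pics/w10.png')[60:270,150:350],(400,420),interpolation=cv2.INTER_CUBIC)
o=np.zeros((420,800,3),np.uint8); o[:280,:400]=a; o[:,400:]=b
cv2.imwrite('pics/end.png',np.uint8(255*np.clip(o/200.,0,1)**.6))
E
```

```text
18.1 [0.6082 0.128  0.2455] [ 3.1380e+00 -2.0000e-03  1.4605e+00] [-0.3  0.6 -0.5]
tcp [ 0.0917 -0.0435  0.2455]
knob 0.87 [252.8 195.1] [ 0.1292 -0.0431  0.2585]
tooth 0.85 [254.7 129.4] [ 0.1418 -0.0451  0.108 ]
board_grip 0.92 [183.  278.8] [-0.0295  0.0386  0.105 ]
[(100, np.float64(0.1696), np.float64(0.1699), np.float64(0.1702)), (110, np.float64(0.1599), np.float64(0.1609), np.float64(0.1616)), (120, np.float64(0.1502), np.float64(0.1519), np.float64(0.1531)), (130, np.float64(0.1404), np.float64(0.1428), np.float64(0.1445)), (140, np.float64(0.1306), np.float64(0.1336), np.float64(0.1358)), (150, np.float64(0.1206), np.float64(0.1244), np.float64(0.127))]
side tooth [188.8 243.8] [[189.3 242.7]]
side knob [206.6 212.2] [[212.9 211.6]]
side board_grip [292.2 230.6] [[294.7 229.7]]
scene tooth [319.3 229.7] [[317.3 230.4]]
scene knob [298.7 201.9] [[299.3 197.6]]
scene board_grip [287.6 162.8] [[287.1 161.4]]
```

View pics/end.png

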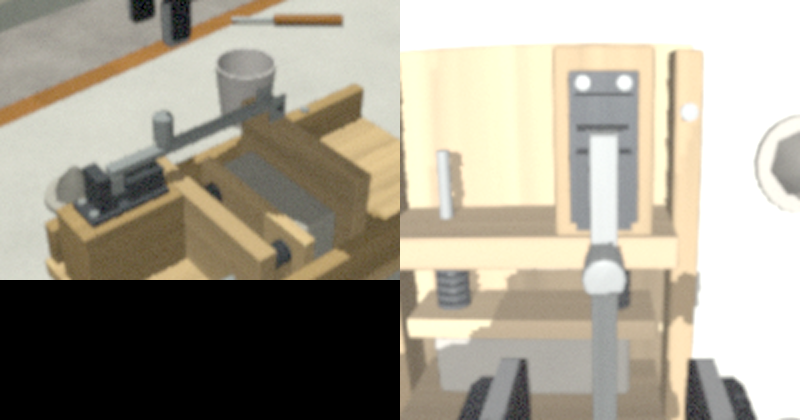

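The final view shows the bar level, its end at (603,135) inside the notch between the lip edge (y≈150) and the back stop (y≈127). The board is holding shut against the mould, the gripper is clear, and the cup and casts are in place. Handing in.

```bash
python3 -c "
from rig import env
print(env.close_job())"
```

```text
the job is handed in; nothing more can be done
None
```

The frame is closed: the latch bar lies level in the keeper's notch and holds the board shut against the mould at about 0.116 m travel, with the gripper clear and the casts and cup left alone; I handed the job in, but it returned no verdict.

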